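# Clamp the vial block to the shaker with a spring T-bolt

## Task

Fasten the loose vial block to the shaker's T-slot plate so that it cannot walk off when the shaker runs. First slide the block along its slot until its heel is fully home under the clip at the far end; then take the short clamp bolt from the rack, drop its head into the same slot in front of the block's fork, slide it along to the bottom of the fork, press it down against its spring, turn it a quarter turn so that its handle stands square across the slot, and let go so that it holds. Keep the vials standing in their wells, and leave the long bolt in the rack and the glassware and timer where they are.

Things in the scene. Friction and masses are not known exactly. Their poses are not given: they have to be found in the camera images.
- shaker: Fixed low bench shaker: white housing, on it an aluminium plate 250 (x) by 126 (y) mm, top at z = 66 mm, with three T-slots along x at y = -42, 0, +42 mm, closed by end plates (slots from x = -122 to +122). Only the middle slot is used. Origin: centre of its underside, on the bench; x points along the slots, away from the robot, to the end with the steel clip; z up.
- slot_front (a point): Point on the middle slot's axis at the plate's top, in its free front part (shaker x = -80, y = 0, z = 66 mm). All slots: mouth 14 mm wide between lips 7 mm thick; below the lips a channel 32 mm wide and 12 mm high (its floor 19 mm below the plate's top).
- heel_stop (a point): Where the block's heel stops: foot of the clip's stop wall on the middle slot's axis, at the plate's top (shaker x = 113, y = 0, z = 66 mm). The clip is steel, 44 mm wide, 23 mm high over the plate; its nose reaches 12 mm over the heel, with 13 mm of room below it.
- vial_block: Loose block (0.35 to 0.6 kg) on the plate, 25 to 60 mm short of home at the start; axes as the shaker's. Origin: underside of its steel foot plate, below the middle of the grey body. Body: 90 (x) by 38 (y) mm, z = 8 to 42 mm, three round wells at x = -29, 0, 29. A tongue under the foot (12 wide, 5 deep) runs in the middle slot's mouth; pushed low on the body's end face it slides with a few N.
- heel_edge (a point): Middle of the block's heel edge, at the underside (block x = 57, y = 0, z = 0 mm). It meets point heel_stop when the block is home. The heel is the far end of the foot plate, 44 mm wide, 8 mm thick.
- fork_seat (a point): Where the bolt's axis stands at the bottom of the fork: block x = -90, y = 0, at the foot's top (z = 8 mm), 45 mm in front of the grey body. The foot is 8 mm thick and 44 mm wide; its fork ends at block x = -104, the notch is 14 mm wide, open to -x and closed at x = -86 mm.
- short_bolt: The clamp bolt that fits: the shorter of two in the rack, 66 mm high, 0.115 kg. Origin: underside of its hammer head, on the shaft's axis; z up; x along head and handle, which are parallel. Head 26 (x) by 10 (y) by 8 mm high; shaft 8 mm thick. In the slot's mouth the head passes only lengthwise, and can turn (either way) only when its top is below the lips (origin 15 to 19 mm below the plate's top).
- short_bar (a point): Centre of the short bolt's handle, a black bar 46 (bolt x) by 12 (bolt y) by 14 mm high, 59 mm above the bolt's origin. Only the shaft, its spring and (30 mm or more below) the collar are beneath it.
- short_collar_under (a point): Underside of the short bolt's sliding steel collar (28 mm wide, 6 mm high) at rest, 21 mm above the bolt's origin (does not follow the collar). A spring presses it towards the head: 4.5 N at rest and 1.5 N more per mm, travel 9 mm. With the origin 8 to 13 mm below the plate's top, head and resting collar pass under and over the 8 mm foot; lower, the collar is pushed up by it.
- long_bolt: A second bolt of the same kind, shaft 18 mm longer (84 mm high, origin also under the head, handle centre at z = 77 mm); it stands 11 mm higher in the rack, its head on the pocket's floor. Too long to clamp this foot; leave it.
- bolt_rack: Fixed white rack, 36 (x) by 124 (y) by 34 mm high, with two pockets 12.5 by 32 mm, long side along y, at y = -30 and +30 mm, 28 mm deep. Origin: centre of its underside. Either bolt may be in either pocket, handle along the rack's y; the short one hangs by its collar on the rack's top, origin 13 mm above the bench.
- block_vial_1: Capped glass vial, 21 mm diameter, 51 mm high, loose in the well at block x = -29 mm, 19 mm of it above the block. Origin under its middle.
- block_vial_2: The same, in the middle well (block x = 0).
- block_vial_4: The same, in the well at block x = +29 mm.
- beaker_2: Bystander: loose glass beaker, 55 mm diameter, 70 mm high, between the water bath and the front edge, left of the shaker. Origin under its middle.
- erlenmeyer_2: Bystander: loose conical flask, 64 mm diameter, 112 mm high, on the robot's right of the shaker. Origin under its middle.
- timer_1: Bystander: flat white timer, 68 by 77 by 16 mm, in front of the blue parts box. Origin under its middle.

How it is judged:
By the outcome, as a careful person would: the job done as asked, in the order asked, and still so for the second after the job is handed in, with the robot touching nothing.
It also fails if it takes over 58 s, if anything falls off the work surface, if the arm or the gripper's body presses on something with over 40 N, if the wrist force passes 120 N, or if a joint passes its speed limit or range.

## Robot

A 6-joint arm with a two-finger parallel gripper is mounted at the origin on a cart in front of the work surface, level with it; the furniture and walls round the work are solid. World frame = base frame: x ahead of the robot, y to its left, z up, the work surface at z = 0. Lengths are in m, angles in rad, forces in N, time in s.
With the tool pointing down it reaches from about 0.275 to 0.825 m from the base axis. Payload 4.9 kg.
Tool frame: the origin (TCP) lies midway between the tips of the shut fingers; the grasp point (between the pads) lies 19 mm behind it (grip_point_offset is the distance from the TCP to the grasp point, in m); z points along the fingers, y is the line along which they close (so a half turn about z gives the same grasp; the last joint's range is limited). The gripper opens to 85 mm and grips with 20 to 120 N. Pads are 22 mm wide; open, the fingers measure 114 mm over their backs; the gripper's body (76 mm by 85 mm) begins 54 mm behind the grasp point. The pads swing forward as they close: fully open they stand 13 mm farther back than shut.
Start: joints at [-1.347, 0.326, -0.193, 1.052, 0, 1.437], TCP at [0.193, -0.515, 0.231] pointing down, gripper open.
Joint ranges: [-2.65, 2.65], [-0.97, 1.79], [-1.3, 1.35], [-1.93, 2.1], [-1.47, 1.37], [-3.14, 3.14]. Speed limits (rad/s): [2.57, 2.57, 3.14, 3.14, 3.14, 3.14].

## Interface

Orientations are given as a rotation vector (axis times angle).
In Python, from cell import * gives the robot as it stands. Calls block until the motion is done:
- movep(position, orientation): joint-space move of the TCP to a pose.
- move_l(position, velocity=0.15, rot=None, until_force=None): straight line of the TCP; rot=None keeps the orientation; velocity is the mean speed in m/s. With until_force (N) it stops when the force on the tool has changed by that much, and returns True; else False.
- set_joints(angles): joint-space move.
- let_go() and grab(newtons=None): open the fingers fully, or close them until they stop; newtons is the grip in N (None keeps the last).
- sleep(seconds).
- ik(position, orientation): joint angles nearest the present ones, or None.
- get_state(): the state.
- grab_frame(name): name is "scene" or "side" or "wrist"; returns a dict with "img" (400x640x3 uint8, red, green, blue), "fx", "fy", "cx", "cy" (pixels), "cam_to_world" (4x4, takes a point from camera to world coordinates); the wrist camera has in their place "T_tool_cam" (4x4, takes a point from camera to tool coordinates, whose origin is the TCP and whose axes are the flange's). Camera axes: x right, y down, z forward; pixel columns grow to the right and rows downward; lengths in m; the calibration is good to about 2 mm. A picture is of the moment at which its call begins: read the wrist's pose just before it. There is no depth.
A pose or a line that the arm cannot do raises MotionError and nothing moves.
- sign_off(): hands the job in; it is judged then, once.
Trained networks look in the newest picture that a camera, given by its name, has taken for a name from the list of things; names that differ only in an ending like _2 or _b are one class to them, and where a whole thing is asked for, a point or a joint stands for the part that bears it (a point fixed in the world has none). Each returns a list of dicts, best first, with "score" (0 to 1); they miss things now and then, are a little off and sometimes report something else, mostly with a low value. They report only what shows in the picture. A call takes as long as a camera call.
- spot_in(camera, name): "centre" ([column, row] in pixels, amid what is visible of it).
- silhouettes(camera, name): "mask" (400x640 bool, what is visible of it) and "centre" ([column, row] in pixels, amid what is visible of it).
- tip_of(camera, name): "centre" ([column, row] in pixels: a listed point, or the origin of a listed thing).
The state is a dict: "clock": time; "q": joint angles; "joint_velocities": joint speeds; "tau": joint torques, N m; "position": TCP position; "eef_rot": TCP orientation; "contact_force": force on the tool from outside, world axes, zero at the start; "wrist_torque": the same for the moment, N m; "finger_gap": opening from 0.0 (shut) to 1.0 (fully open); "grasp_force": force on a finger pad.
Only numpy, scipy, OpenCV 4.12 (cv2) and the standard library are available. Lean on these libraries where they do the work, as an engineer would, in place of code of your own. Each camera call takes 0.05 s, during which the arm holds its last target. There are 200 camera calls.

## Working session

There is one attempt and no reset: what is moved stays moved. The work goes in short steps, each a Python script; the robot and the scene stay as the last script left them, time stands still between calls to the robot, and variables do not carry over. Pictures are saved under pics/ and viewed, at most 12 in all, crops included, and the job is handed in when it is done.

```bash
ls; mkdir -p pics; cat > h.py <<'E'
from cell import *
import numpy as np, cv2
from scipy.spatial.transform import Rotation as R
def cam(name):
    s=get_state(); f=grab_frame(name)
    if name=="wrist":
        T=np.eye(4); T[:3,:3]=R.from_rotvec(s["eef_rot"]).as_matrix(); T[:3,3]=s["position"]
        f["M"]=T@np.array(f["T_tool_cam"])
    else: f["M"]=np.array(f["cam_to_world"])
    return f
def save(f,n): cv2.imwrite("pics/"+n,cv2.cvtColor(f["img"],cv2.COLOR_RGB2BGR))
def at_z(f,px,z):
    d=f["M"][:3,:3]@np.array([(px[0]-f["cx"])/f["fx"],(px[1]-f["cy"])/f["fy"],1]); o=f["M"][:3,3]
    return o+d*(z-o[2])/d[2]
def ray(f,px):
    d=f["M"][:3,:3]@np.array([(px[0]-f["cx"])/f["fx"],(px[1]-f["cy"])/f["fy"],1]); return f["M"][:3,3],d/np.linalg.norm(d)
def tri(rays):
    A=np.zeros((3,3));b=np.zeros(3)
    for o,d in rays:
        P=np.eye(3)-np.outer(d,d);A+=P;b+=P@o
    x=np.linalg.solve(A,b); return x,[np.linalg.norm((np.eye(3)-np.outer(d,d))@(x-o)) for o,d in rays]
def proj(f,p):
    c=np.linalg.inv(f["M"])@np.append(p,1); return f["fx"]*c[0]/c[2]+f["cx"],f["fy"]*c[1]/c[2]+f["cy"]
def down(yaw): # tool z down; tool y at yaw+90 (mirrored): x axis at angle yaw
    c,s=np.cos(yaw),np.sin(yaw)
    return R.from_matrix(np.array([[c,s,0],[s,-c,0],[0,0,-1]])).as_rotvec()
E
python3 - <<'E'
from h import *
s=get_state(); print(s["clock"],s["position"],s["eef_rot"])
F={c:cam(c) for c in("scene","side")}
for c in F: save(F[c],c+"0.png")
for n,z in [("shaker",0),("slot_front",.066),("heel_stop",.066),("vial_block",.066),("heel_edge",.066),("fork_seat",.074),("short_bolt",.013),("short_bar",.072),("long_bolt",.006),("bolt_rack",0),("short_collar_under",.034)]:
    rs=[]
    for c in F:
        r=tip_of(c,n)
        for q in r[:2]: print(n,c,round(q["score"],2),np.round(q["centre"]),np.round(at_z(F[c],q["centre"],z),4))
        if r: rs.append(ray(F[c],r[0]["centre"]))
    if len(rs)==2: x,e=tri(rs); print("   tri",np.round(x,4),np.round(e,4))
E
```

```text
pics
0.0 [ 0.1924968  -0.51458477  0.23049323] [-3.08971407e+00 -5.58759072e-01  1.11845640e-04]
shaker side 0.56 [330. 175.] [ 0.5514 -0.3863  0.    ]
shaker side 0.31 [317. 159.] [ 0.6245 -0.4762  0.    ]
slot_front scene 0.41 [354. 225.] [ 0.3559 -0.1471  0.066 ]
slot_front side 0.77 [349. 169.] [ 0.4727 -0.3581  0.066 ]
   tri [ 0.4696 -0.329   0.0039] [0.0672 0.0672]
heel_stop scene 0.61 [325. 168.] [ 0.6577 -0.3565  0.066 ]
heel_stop side 0.75 [301. 160.] [ 0.6663 -0.3707  0.066 ]
   tri [ 0.6672 -0.37    0.0617] [0.0039 0.0039]
vial_block side 0.71 [325. 162.] [ 0.572  -0.3769  0.066 ]
heel_edge scene 0.45 [332. 166.] [ 0.654  -0.3883  0.066 ]
heel_edge side 0.65 [311. 162.] [ 0.6257 -0.3689  0.066 ]
   tri [ 0.619  -0.3447  0.0893] [0.0041 0.0041]
fork_seat scene 0.75 [280. 245.] [0.4239 0.0758 0.074 ]
fork_seat side 0.64 [346. 165.] [ 0.4873 -0.3653  0.074 ]
fork_seat side 0.35 [319. 160.] [ 0.5965 -0.3774  0.074 ]
   tri [0.4052 0.0495 0.2276] [0.1311 0.1311]
short_bolt scene 0.68 [278. 259.] [0.442  0.0686 0.013 ]
short_bolt scene 0.37 [332. 169.] [ 0.7079 -0.4527  0.013 ]
[... 296 characters left out ...]
0728] [0.0083 0.0083]
long_bolt scene 0.46 [266. 271.] [0.4365 0.1203 0.006 ]
long_bolt side 0.49 [332. 275.] [0.4402 0.1299 0.006 ]
   tri [ 0.4418  0.1185 -0.002 ] [0.0035 0.0035]
bolt_rack scene 0.86 [274. 272.] [0.4227 0.104  0.    ]
bolt_rack side 0.6 [333. 274.] [0.4394 0.1214 0.    ]
bolt_rack side 0.52 [337. 270.] [0.4306 0.101  0.    ]
   tri [ 0.444   0.0901 -0.0268] [0.0062 0.0062]
short_collar_under scene 0.68 [277. 255.] [0.439  0.0757 0.034 ]
short_collar_under scene 0.46 [357. 227.] [ 0.3716 -0.1831  0.034 ]
short_collar_under side 0.59 [337. 252.] [0.4393 0.0536 0.034 ]
short_collar_under side 0.53 [337. 247.] [0.4446 0.0307 0.034 ]
   tri [0.437  0.0719 0.0418] [0.008 0.008]
```

```bash
python3 - <<'E'
import cv2,numpy as np
a=cv2.imread("pics/scene0.png")[110:330,180:460];b=cv2.imread("pics/side0.png")[110:330,180:460]
cv2.imwrite("pics/c0.png",np.vstack([cv2.resize(np.hstack([a,b]),(800,314))]))
E
python3 - <<'E'
from h import *
f=grab_frame("wrist"); print(np.round(f["T_tool_cam"],3),f["fx"])
for y in (-1.57,0,1.57,3.14):
  for p in ([.43,.09,.25],[.5,-.36,.3]): q=ik(p,down(y)); print(y,p,None if q is None else np.round(q,2))
E
```

```text
[[-0.001 -0.964 -0.264  0.067]
 [ 1.    -0.001 -0.001 -0.001]
 [ 0.001 -0.264  0.964 -0.142]
 [ 0.     0.     0.     1.   ]] 311.3142605260904
-1.57 [0.43, 0.09, 0.25] [ 0.04  0.11 -0.43  1.04  0.   -1.53]
-1.57 [0.5, -0.36, 0.3] [-0.74  0.42  0.12  1.27  0.   -2.32]
0 [0.43, 0.09, 0.25] [ 0.04  0.11 -0.43  1.04  0.   -3.1 ]
0 [0.5, -0.36, 0.3] [-0.74  0.42  0.12  1.27  0.    2.4 ]
1.57 [0.43, 0.09, 0.25] [ 0.04  0.11 -0.43  1.04  0.    1.61]
1.57 [0.5, -0.36, 0.3] [-0.74  0.42  0.12  1.27  0.    0.83]
3.14 [0.43, 0.09, 0.25] [ 0.04  0.11 -0.43  1.04  0.    0.04]
3.14 [0.5, -0.36, 0.3] [-0.74  0.42  0.12  1.27  0.   -0.74]
```

View pics/c0.png

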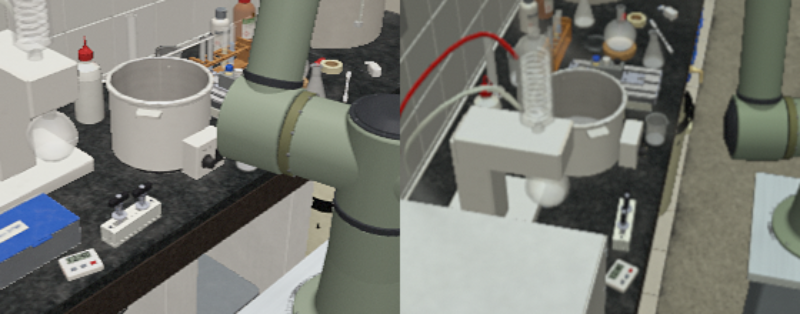

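```bash
cat > look.py <<'E'
from h import *
def look(names,pic=None):
    f=cam("wrist"); out={}
    if pic: save(f,pic)
    for n,z in names:
        for q in tip_of("wrist",n)[:2]:
            p=at_z(f,q["centre"],z); out.setdefault(n,p)
            print(n,round(q["score"],2),np.round(q["centre"]),np.round(p,4))
    return f,out
E
python3 - <<'E'
from look import *
movep([.53,-.365,.29],down(np.pi-.06)); print(get_state()["clock"])
look([("slot_front",.066),("heel_stop",.066),("heel_edge",.066),("fork_seat",.074),("vial_block",.066),("shaker",0)],"w1.png")
print(get_state()["clock"])
E
```

```text
3.0667
slot_front 0.74 [309. 124.] [ 0.4723 -0.3716  0.066 ]
heel_stop 0.86 [324. 278.] [ 0.6689 -0.3654  0.066 ]
heel_stop 0.33 [319. 210.] [ 0.5754 -0.3665  0.066 ]
heel_edge 0.95 [320. 254.] [ 0.6341 -0.3692  0.066 ]
fork_seat 0.76 [311. 136.] [ 0.4849 -0.3705  0.074 ]
vial_block 0.89 [318. 213.] [ 0.5786 -0.3681  0.066 ]
3.4167
```

View pics/w1.png

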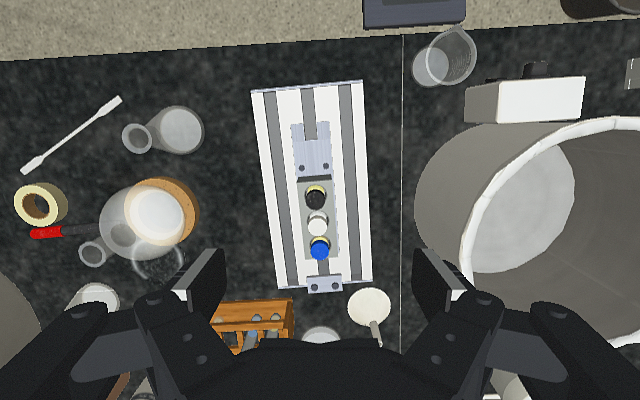

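```bash
cat > slots.py <<'E'
from h import *
def slots(f,o,yaw,xs=(-110,90)):
    # resample plate top view, 0.25mm/px, find dark slot bands per column
    c,s=np.cos(yaw),np.sin(yaw)
    X=np.arange(xs[0],xs[1],1.)/1e3; Y=np.arange(-70,70,.25)/1e3
    gx,gy=np.meshgrid(X,Y); P=np.stack([o[0]+c*gx-s*gy,o[1]+s*gx+c*gy,np.full_like(gx,.066),np.ones_like(gx)],-1)
    C=P@np.linalg.inv(f["M"]).T; u=f["fx"]*C[...,0]/C[...,2]+f["cx"]; v=f["fy"]*C[...,1]/C[...,2]+f["cy"]
    im=cv2.remap(f["img"],u.astype(np.float32),v.astype(np.float32),cv2.INTER_LINEAR)
    return X,Y,im
E
python3 - <<'E'
from slots import *
f=cam("wrist"); yaw=.0315; d=np.array([np.cos(yaw),np.sin(yaw)])
o=(np.array([.4723,-.3716])+.08*d+np.array([.6689,-.3654])-.113*d)/2; print(o)
np.savez("w.npz",**{k:f[k] for k in("img","M","fx","fy","cx","cy")})
X,Y,im=slots(f,o,yaw,(-140,140)); big=cv2.resize(im,(840,560))
cv2.imwrite("pics/rect.png",cv2.resize(im,None,fx=2.8,fy=1)[...,::-1])
g=im.mean(2)
for y0 in(-42,42):
    for x in (-100,-60,-20,20,60,100):
        k=abs(X*1e3-x)<6; col=g[:,k].mean(1); m=(abs(Y*1e3-y0)<16); w=np.clip(190-col,0,100)*m
        print(y0,x,round((w*Y).sum()/max(w.sum(),1)*1e3,2),round(w.sum()))
E
```

```text
[ 0.55410819 -0.36901966]
-42 -100 -41.79 3046
-42 -60 -41.92 3174
-42 -20 -42.05 3424
-42 20 -42.18 3746
-42 60 -42.27 4062
-42 100 -42.45 4269
42 -100 42.69 2992
42 -60 42.69 3002
42 -20 42.3 3413
42 20 42.01 3840
42 60 41.79 4165
42 100 41.35 4215
```

View pics/rect.png

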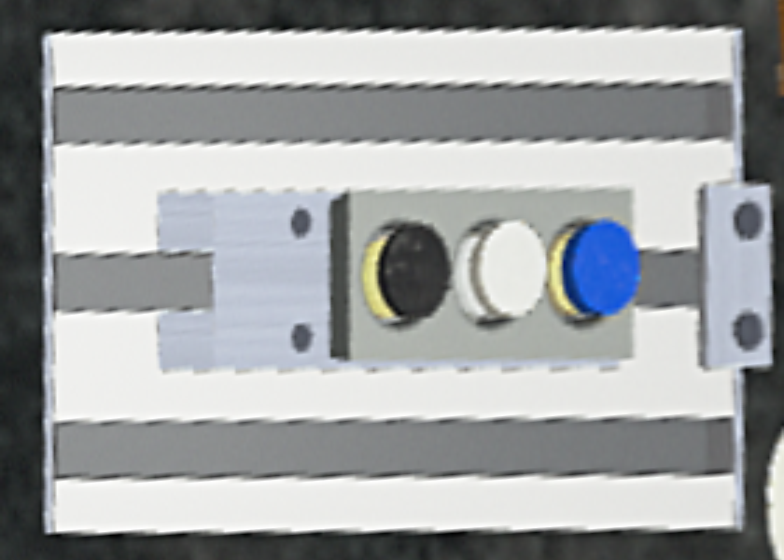

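```bash
cat > sh.py <<'E'
from look import *
O=np.array([.5541,-.3690]); YAW=.0265
def W(x,y,z): c,s=np.cos(YAW),np.sin(YAW); return [O[0]+(c*x-s*y)/1e3,O[1]+(s*x+c*y)/1e3,z/1e3]
def S(p): c,s=np.cos(YAW),np.sin(YAW); d=(np.array(p[:2])-O)*1e3; return np.round([c*d[0]+s*d[1],-s*d[0]+c*d[1],p[2]*1e3],1)
DN=down(np.pi+YAW)
E
python3 - <<'E'
from sh import *
grab(40); movep(W(-55,0,150),DN); move_l(W(-55,0,82),.2)
r=move_l(W(-30,0,82),.08,until_force=20); print(r,S(get_state()["position"]))
r=move_l(W(18,0,82),.05,until_force=20); s=get_state(); print(r,S(s["position"]),s["contact_force"],s["clock"])
E
```

```text
False [-29.   -0.3  82.9]
True [ 0.1  0.2 81.4] [ 0.17165406 -0.62380665 -0.54901226] 6.5
```

```bash
python3 - <<'E'
from sh import *
r=move_l(W(10,0,82),.03,until_force=25); s=get_state(); print(r,S(s["position"]),s["contact_force"])
move_l(W(-8,0,85),.15); move_l(W(-30,0,290),.4); let_go()
f,o=look([("heel_stop",.066),("heel_edge",.066),("fork_seat",.074),("vial_block",.066)])
for n in o: print(n,S(o[n]))
from slots import *
X,Y,im=slots(f,O,YAW,(-140,140)); a=cv2.resize(im,None,fx=2,fy=.75)
movep([.42,.09,.29],down(np.pi/2))
f,o=look([("short_bar",.072),("short_bolt",.013),("long_bolt",.006),("bolt_rack",0)])
cv2.imwrite("pics/m2.png",np.hstack([a,cv2.resize(f["img"],(672,420))[:,:]])[...,::-1][:, :1232]) 
cv2.imwrite("pics/m2.png",cv2.resize(cv2.imread("pics/m2.png"),(800,273)))
np.savez("r.npz",**{k:f[k] for k in("img","M","fx","fy","cx","cy")})
print(get_state()["clock"])
E
```

```text
True [-0.3  0.6 80.7] [0.49828519 0.26544721 0.34267777]
heel_stop 0.94 [321. 288.] [ 0.671  -0.3627  0.066 ]
fork_seat 0.78 [316. 176.] [ 0.5211 -0.3717  0.074 ]
vial_block 0.59 [320. 248.] [ 0.6143 -0.3656  0.066 ]
heel_stop [117.    3.2  66. ]
fork_seat [-33.   -1.8  74. ]
vial_block [60.2  1.8 66. ]
short_bar 0.75 [327. 189.] [0.4305 0.0727 0.072 ]
short_bolt 0.85 [330. 182.] [0.4368 0.0679 0.013 ]
short_bolt 0.71 [329. 190.] [0.4344 0.0578 0.013 ]
long_bolt 0.79 [328. 135.] [0.4332 0.1317 0.006 ]
bolt_rack 0.86 [329. 155.] [0.4349 0.1041 0.    ]
11.0167
```

View pics/m2.png

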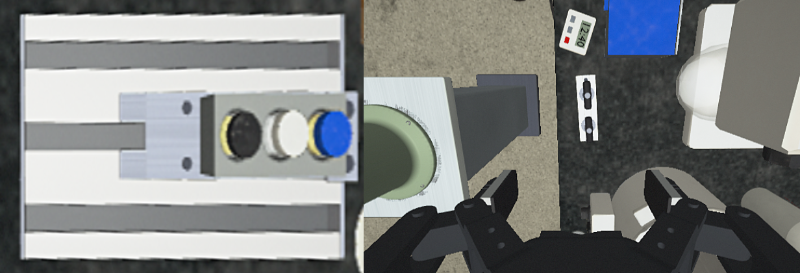

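```bash
python3 - <<'E'
from sh import *
movep([.434,.069,.17],down(np.pi/2))
f,o=look([("short_bar",.072),("short_bolt",.013),("bolt_rack",0)],"w3.png")
for n in("bolt_rack","short_bar"):
    r=silhouettes("wrist",n)
    if r:
        m=r[0]["mask"]; v,u=np.nonzero(m); z={"bolt_rack":.034,"short_bar":.079}[n]
        P=np.array([at_z(f,(a,b),z)[:2]*1e3 for a,b in zip(u,v)],np.float32)
        print(n,r[0]["score"],r[0]["centre"],cv2.minAreaRect(P))
np.savez("r.npz",**{k:f[k] for k in("img","M","fx","fy","cx","cy")})
print(get_state()["clock"])
E
```

```text
short_bar 0.58 [318. 196.] [0.4332 0.0737 0.072 ]
short_bar 0.24 [316. 186.] [0.4321 0.0821 0.072 ]
short_bolt 0.68 [320. 182.] [0.435  0.0735 0.013 ]
bolt_rack 0.75 [316. 147.] [0.4312 0.1055 0.    ]
bolt_rack 0.23 [320. 198.] [0.4357 0.053  0.    ]
short_bar 0.79 [318.5, 192.4] ((434.0020446777344, 72.58185577392578), (45.95671844482422, 22.464420318603516), 89.93046569824219)
11.875
```

View pics/w3.png

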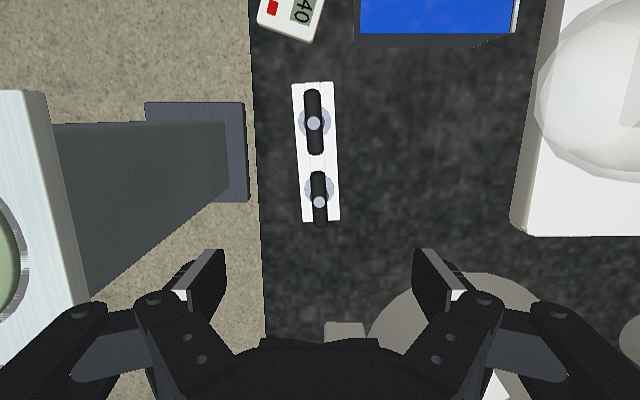

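```bash
python3 - <<'E'
from sh import *
f=dict(np.load("r.npz"))
L=[at_z(f,p,.034) for p in((292,84),(303,221),(333,82),(340,219))]
a=[np.arctan2(*(L[i][:2]-L[i+1][:2])[::-1])-np.pi/2 for i in(0,2)]
print(np.round(L,4),a)
g=f["img"][165:232,309:332].mean(2)
for v in range(172,226,4):
    row=f["img"][v,305:336].mean(1); w=np.clip(90-row,0,90); print(v,round(305+(w*np.arange(31)).sum()/max(w.sum(),1),2),end=" ")
print([np.round(at_z(f,p,.079),4) for p in((320,202),(318.5,172),(321.5,225))])
E
```

```text
[[0.4118 0.1618 0.034 ]
 [0.4193 0.0399 0.034 ]
 [0.4463 0.1633 0.034 ]
 [0.4542 0.0419 0.034 ]] [np.float64(0.06152801352142068), np.float64(0.06530643836699213)]
172 317.67 176 317.33 180 317.28 184 318.26 188 318.05 192 318.36 196 318.88 200 319.27 204 318.92 208 319.37 212 319.34 216 319.64 220 320.07 224 320.61 [array([0.4352, 0.0711, 0.079 ]), array([0.434 , 0.0948, 0.079 ]), array([0.4364, 0.0521, 0.079 ])]
```

```bash
python3 - <<'E'
from sh import *
r=down(np.pi/2+.0634)
movep([.4349,.0714,.12],r); move_l([.4349,.0714,.053],.12); grab(60)
s=get_state(); print(s["finger_gap"],s["grasp_force"],s["position"])
move_l([.4349,.0714,.13],.15); move_l([.4349,.0714,.36],.4)
s=get_state(); print(s["finger_gap"],s["contact_force"],s["clock"])
movep(W(-80,0,360),DN)
move_l(W(-80,0,190),.3)
s=get_state(); print(s["finger_gap"],s["contact_force"],s["clock"])
f,o=look([("short_bar",.209),("short_bolt",.150),("slot_front",.066)],"w4.png")
for n in o: print(n,S(o[n]))
np.savez("w4.npz",**{k:f[k] for k in("img","M","fx","fy","cx","cy")})
g=cam("side"); save(g,"s4.png")
E
```

```text
0.13107574116220064 58.47515858709812 [0.43494119 0.07142481 0.053183  ]
0.1379512418861817 [ 0.28957714 -0.10230525 -2.2969137 ] 14.9833
0.12871792004925683 [-0.72838553 -0.61300955 -0.82606753] 17.6917
short_bar 0.69 [475. 123.] [ 0.4094 -0.3118  0.209 ]
short_bar 0.68 [317. 272.] [ 0.475  -0.3714  0.209 ]
short_bolt 0.68 [318. 227.] [ 0.4755 -0.371   0.15  ]
slot_front 0.64 [317. 191.] [ 0.4729 -0.3726  0.066 ]
slot_front 0.42 [318. 226.] [ 0.5057 -0.3708  0.066 ]
short_bar [-143.1   61.1  209. ]
short_bolt [-7.86e+01  1.00e-01  1.50e+02]
slot_front [-81.2  -1.5  66. ]
```

View pics/w4.png

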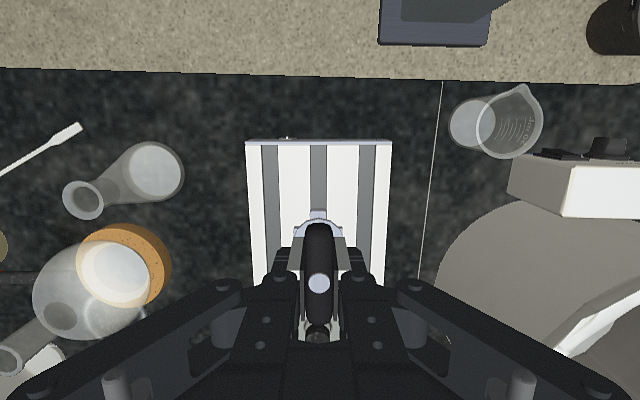

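```bash
python3 - <<'E'
from sh import *
from slots import *
f=dict(np.load("w4.npz")); s=get_state()
print("tcp",S(s["position"]),"dot",S(at_z(f,(319,283),.216)),"bar front end",S(at_z(f,(319,224),.216)))
X,Y,im=slots(f,O,YAW,(-130,-75)); g=im.mean(2)
for y0 in(-42,0,42):
    for x in (-115,-105,-95,-85):
        k=abs(X*1e3-x)<4; col=g[:,k].mean(1); m=(abs(Y*1e3-y0)<16); w=np.clip(190-col,0,60)*m
        print(y0,x,round((w*Y).sum()/max(w.sum(),1)*1e3,2),round(w.sum()))
E
```

```text
tcp [-79.1  -0.9 192. ] dot [-77.7   0.5 216. ] bar front end [-104.2    0.5  216. ]
-42 -115 -42.18 3154
-42 -105 -42.15 3158
-42 -95 -42.09 3344
-42 -85 -42.17 3335
0 -115 -0.2 2969
0 -105 -0.21 3101
0 -95 -0.2 3232
0 -85 -0.18 3360
42 -115 41.77 3250
42 -105 41.77 3261
42 -95 41.68 3476
42 -85 41.7 3401
```

```bash
python3 - <<'E'
from sh import *
from slots import *
move_l(W(-80,-.7,112),.2)
P=[S(get_state()["position"]) for _ in range(5)]; sleep(.1); P+=[S(get_state()["position"])]; print(P)
f=cam("wrist"); print(S(get_state()["position"]))
cv2.imwrite("pics/w5.png",cv2.resize(f["img"][80:330,220:420],None,fx=2.4,fy=2.4,interpolation=cv2.INTER_CUBIC)[...,::-1])
X,Y,im=slots(f,O,YAW,(-130,-75)); g=im.mean(2)
for y0 in(-42,0,42):
    for x in (-115,-105):
        k=abs(X*1e3-x)<4; col=g[:,k].mean(1); m=(abs(Y*1e3-y0)<16); w=np.clip(190-col,0,60)*m
        print(y0,x,round((w*Y).sum()/max(w.sum(),1)*1e3,2),round(w.sum()))
np.savez("w5.npz",**{k:f[k] for k in("img","M","fx","fy","cx","cy")}); print(get_state()["clock"])
E
```

```text
[array([-79.8,  -1. , 112.6]), array([-79.8,  -1. , 112.6]), array([-79.8,  -1. , 112.6]), array([-79.8,  -1. , 112.6]), array([-79.8,  -1. , 112.6]), array([-79. ,  -1.8, 113.9])]
[-78.9  -1.8 114. ]
-42 -115 -42.22 3138
-42 -105 -42.16 3240
0 -115 -0.29 2840
0 -105 -0.3 3045
42 -115 41.63 3320
42 -105 41.53 3440
18.6333
```

View pics/w5.png

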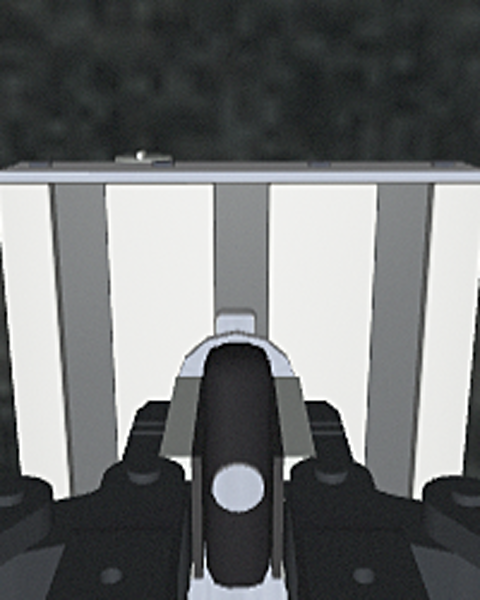

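```bash
python3 - <<'E'
from sh import *
move_l(W(-80,.8,106),.05)
r=move_l(W(-80,.8,86.5),.04,until_force=8); sleep(.1); s=get_state(); print(r,S(s["position"]),s["contact_force"],s["wrist_torque"],s["finger_gap"],s["clock"])
f=cam("wrist"); cv2.imwrite("pics/w6.png",cv2.resize(f["img"][80:330,220:420],None,fx=2.4,fy=2.4)[...,::-1])
E
```

```text
True [-80.2   0.9  87.1] [-0.37804449  0.3300466   4.93961391] [-0.00485955  0.08100493  0.0676029 ] 0.1299530219150601 19.4833
```

View pics/w6.png

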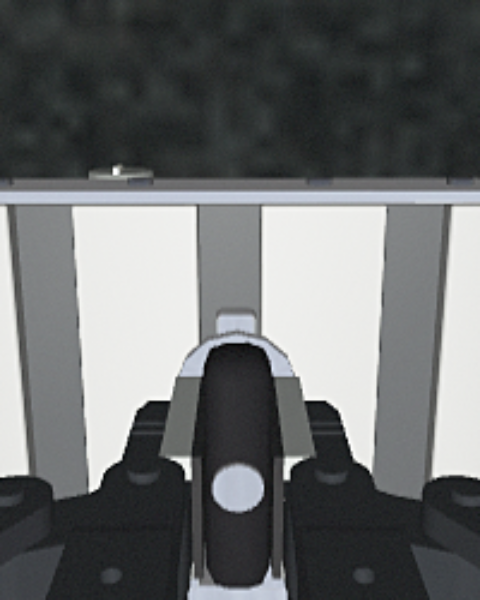

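```bash
python3 - <<'E'
from sh import *
D2=down(np.pi/2+YAW)
move_l(W(-80,-.4,88),.05); let_go()
move_l(W(-80,-.4,92),.1); movep(W(-80,-.4,92),D2); move_l(W(-80,-.4,83),.1); s0=get_state(); grab(80)
sleep(.1); s=get_state(); print(S(s["position"]),s["finger_gap"],s["grasp_force"],s["contact_force"],s["clock"])
f=cam("wrist"); save(f,"w7.png")
E
```

```text
[-79.6  -0.9  83.6] 0.5199242370629334 81.72720909118652 [0.6575159  0.89585235 3.85033742] 22.9583
```

View pics/w7.png

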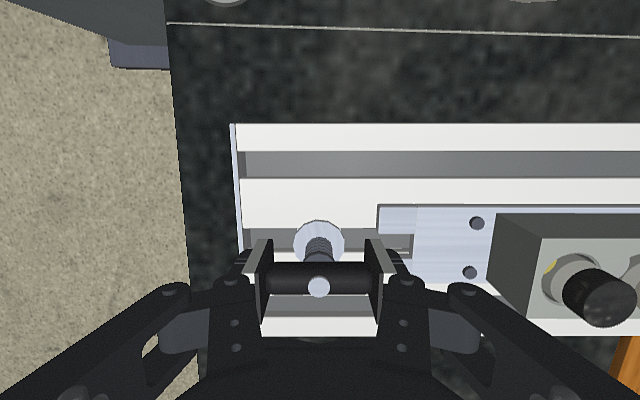

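```bash
python3 - <<'E'
from sh import *
move_l(W(-80,-.4,92),.06); sleep(.1); s=get_state(); print(S(s["position"]),s["contact_force"],s["finger_gap"])
r=move_l(W(-46,-.4,92),.08,until_force=8); print(r,S(get_state()["position"]))
r=move_l(W(-30,-.4,92),.03,until_force=10); sleep(.1); s=get_state(); print(r,S(s["position"]),s["contact_force"],s["finger_gap"],s["clock"])
f=cam("wrist"); save(f,"w8.png")
E
```

```text
[-80.2  -0.2  91.7] [-0.72175158  0.06239629 -1.37832561] 0.5179932609699852
False [-46.2  -0.1  91.6]
True [-33.8   0.2  90.7] [-0.83858179 -0.09356146 -0.65369788] 0.5213998543843621 24.5917
```

View pics/w8.png

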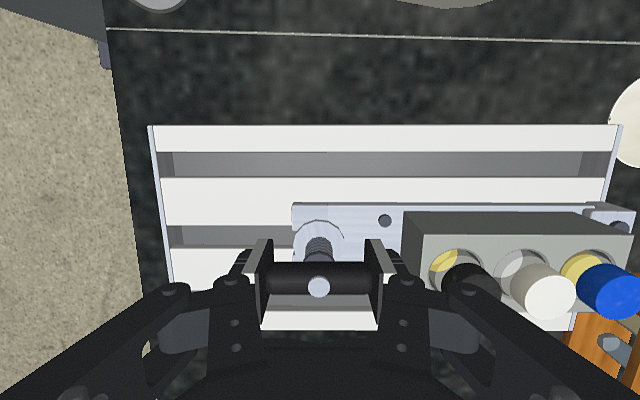

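```bash
python3 - <<'E'
from sh import *
r=move_l(W(-34,-.2,84.4),.04,until_force=35); sleep(.1); s=get_state(); print(r,S(s["position"]),s["contact_force"])
if not r and s["position"][2]<.0868:
    movep(W(-34,-.2,84.4),DN); sleep(.1); s=get_state(); print(S(s["position"]),s["contact_force"],s["wrist_torque"],s["finger_gap"],R.from_rotvec(s["eef_rot"]).as_matrix()[:2,0],s["clock"])
    r=move_l(W(-34,-.2,95),.04,until_force=14); sleep(.1); s=get_state(); print(r,S(s["position"]),s["contact_force"],s["finger_gap"])
    f=cam("wrist"); save(f,"w9.png")
E
```

```text
False [-33.7  -0.3  85.6] [-2.28809598  1.83776649 10.1766057 ]
[-33.6  -2.7  86.2] [-2.38372218 -2.62420272  8.60671565] [-0.54472487  0.54593905  0.02673582] 0.5219589769991863 [-0.99967643 -0.02540766] 26.55
True [-34.1  -2.6  87.7] [ 1.56106493 -3.04602712  0.8241949 ] 0.5170495242596773
```

View pics/w9.png

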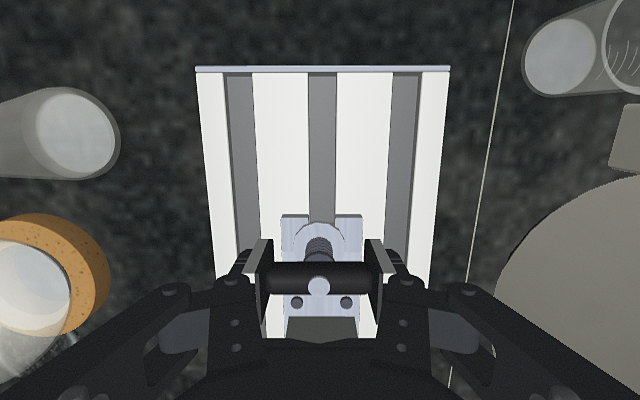

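```bash
python3 - <<'E'
from sh import *
let_go(); sleep(.2); move_l(W(-34,-.2,140),.1); move_l(W(-60,-.2,300),.4); sleep(.2)
f,o=look([("short_bar",.110),("fork_seat",.074),("heel_edge",.066),("heel_stop",.066),("block_vial_1",.074)])
for n in o: print(n,S(o[n]))
a=f["img"][60:360,170:470]; b=cam("side")["img"][120:240,240:400]
cv2.imwrite("pics/fin.png",np.hstack([cv2.resize(a,(400,400)),cv2.resize(b,(400,400))])[...,::-1]); print(get_state()["clock"])
E
```

```text
short_bar 0.69 [315. 201.] [ 0.5173 -0.3731  0.11  ]
fork_seat 0.64 [316. 197.] [ 0.522  -0.3722  0.074 ]
fork_seat 0.52 [196. 146.] [ 0.4645 -0.5132  0.074 ]
heel_stop 0.6 [318. 302.] [ 0.6718 -0.3659  0.066 ]
heel_stop 0.21 [315. 194.] [ 0.5208 -0.373   0.066 ]
block_vial_1 0.89 [317. 284.] [ 0.64   -0.3681  0.074 ]
block_vial_1 0.75 [320. 244.] [ 0.5831 -0.3656  0.074 ]
short_bar [-36.8  -3.1 110. ]
fork_seat [-32.2  -2.3  74. ]
heel_stop [117.8  -0.   66. ]
block_vial_1 [85.9 -1.4 74. ]
29.3833
```

View pics/fin.png

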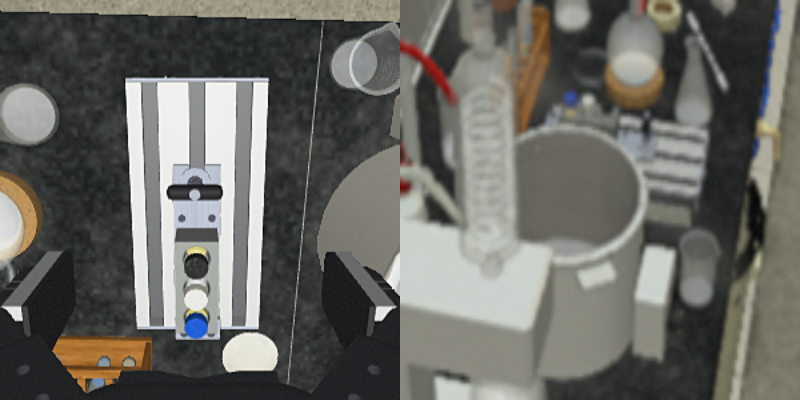

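```bash
python3 -c "
from cell import *
print(sign_off())"
```

```text
the job is handed in; nothing more can be done
None
```

The job is handed in at about 29 s on the clock. The block is home under the clip, and the short bolt is at the bottom of the fork with its handle square across the slot. It held against about 14 N of upward pull before I let go. The last pictures show the vials standing and the beaker and flask in place; the long bolt and timer were not in view again after I took the short bolt.

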